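# Pin the painting mask in line with its bed

## Robot

A 6-joint arm with a two-finger parallel gripper is mounted at the origin on the work surface. World frame = base frame: x ahead of the robot, y to its left, z up, the work surface at z = 0. Lengths are in m, angles in rad, forces in N, time in s.
With the tool pointing down it reaches from about 0.35 to 0.775 m from the base axis. Payload 5.5 kg.
Tool frame: the origin (TCP) lies at the very end of the fingers, on their centre line; the grasp point (between the pads) lies 19 mm behind it; x points along the fingers, y is the direction in which the jaws open and shut, and the axes are right-handed (so a half turn about x gives the same grasp; the last joint's range is limited). The gripper opens to 85 mm and grips with 20 to 120 N. Pads are 22 mm wide; open, the fingers measure 114 mm over their backs; the gripper's body (76 mm by 85 mm) begins 54 mm behind the grasp point. The pads swing forward as they close: fully open they stand 13 mm farther back than shut.
Start: joints at [-1.328, 0.313, 0.046, 1.304, 0, 1.431], TCP at [0.215, -0.533, 0.231] pointing down, gripper open.
Joint ranges: [-2.76, 2.76], [-0.86, 1.69], [-1.03, 1.26], [-2.2, 2.34], [-1.47, 1.5], [-3.14, 3.14]. Speed limits (rad/s): [2.57, 2.57, 3.14, 3.14, 3.14, 3.14].

## Interface

Orientations are given as a unit quaternion [w, x, y, z].
In Python, from workcell import env gives the robot as it stands.
- The arm moves only by the tool servo_tool, never from a script. Its argument "increments" is a list of rows, each an object with "offset": the shift along the tool's x, y, z in cm, a list of three; "yaw": the turn about the tool's x in degrees. In form: [{"offset": [x, y, z], "yaw": yaw}, ...]. A call has exactly 8 rows; each row is the pose to reach, as a shift and turn from the pose commanded when the call began, along the tool's axes at that moment; what a row does not reach only later rows make up. A row lasts 1/10 s, in which the tool goes at most 50 mm and 8.59 degrees, less where a joint would pass 70% of its speed; a pose out of reach is approached as far as the arm can. A call with a gripper value outside its range is refused whole. "claw" is the opening, from 0 (shut) to 1 (fully open), set as the call begins (left out, the last holds). The fingers move at their own pace and stop on an object; "force" is the grip in N (left out, the last holds). Time passes only in rows, so rows that repeat a pose let the fingers close, or fill a call up. It gives the time, the measured TCP pose, the force and the opening at its end, in the units of the state.
- env.get_state(): the state, without advancing time (a new reading comes with each control period).
- env.read_camera(name): name is "side" or "top"; returns (picture, depth): 420x560x3 uint8, red, green, blue; 420x560 float32, m along the optical axis (not along the pixel's ray), 0 where there is no reading.
- env.camera_model(name): a dict with "vertical_fov" (degrees; the focal length in pixels is half the picture's height over the tangent of half this angle, whatever the lens; pixels are square), "cx", "cy" (the principal point, pixels), "world_from_camera" (4x4, takes a point from camera to world coordinates). Camera axes: x right, y up, looking along -z (the intrinsics and any distortion apply to the point x, -y, -z); pixel columns grow to the right and rows downward; lengths in m; the calibration is good to about 2 mm. A picture is of the moment at which its call begins. camera_model takes no time and is no camera call.
- env.hand_in(): hands the job in, once; it reports no verdict.
The state is a dict: "clock": time; "joint_pos": joint angles; "qvel": joint speeds; "tau": joint torques, N m; "tcp_pos": TCP position; "orientation": TCP orientation; "wrist_force": force on the tool from outside, world axes, zero at the start; "ft_torque": the same for the moment, N m; "finger_gap": finger opening in m.
Only numpy, scipy, OpenCV 4.12 (cv2) and the standard library are available. Lean on these libraries where they do the work, as an engineer would, in place of code of your own. Each camera call takes 0.05 s, during which the arm holds its last target.

## Task

The plywood painting mask lies out of line on its wooden bed. Take the large tapered pin (long pointed end, thick round handle) out of the pin rack and, keeping hold of it rather than dropping it, drive it down through the big middle hole of the mask into the hole of the bed until its flange sits flush on the mask, so that the two holes are pulled into line. Leave the pin there, upright.

Things in the scene. Friction and masses are not known exactly. Their poses are not given: they have to be found in the camera images.
- pin: Large tapered wooden pin, upright in the rack, 0.16 kg. Origin: on its axis at the underside of its flange, z up the axis; round, so yaw means nothing. Below: straight shank 44 mm across for 30 mm, then a taper to a blunt 10 mm point at z = -75 mm. Above: flange 62 mm across, 8 mm thick, then a round handle 28 mm across from z = 8 to 48 mm, to be gripped from above.
- rack: Fixed light wooden rack, top plate 270 x 90 x 12 mm on four thin legs, top 92 mm above the table. Three 50 mm holes in a row along its x, 85 mm apart; the pin hangs in one of them by its flange. In the others, not wanted: a short straight plug with a square handle and a slim pin with a handle 16 mm across. Handles end below z = 142 mm. Origin: centre of the underside, at table height.
- mask: Painting mask: loose plywood plate 195 x 140 x 15 mm, 0.22 kg, flat on the bed, 9 to 13 mm out of line with it and turned a little. Origin: centre of its underside, on the axis of its big middle hole (50 mm, right through); x along its long side. Four 30 mm windows near its corners are not for the pin. It slides under a light push; how it is turned does not matter.
- bed: Fixed wooden block 260 x 200 x 65 mm, 8 mm battens round the top. Origin: centre of its underside, at table height, on the axis of its one 50 mm vertical through hole; x along its long side. The mask's top, and the pin's origin when home, are 80 mm above the table. The point enters both holes if lowered on the bed's hole axis, or between it and the mask's; the taper then pushes the mask over.

How it is judged:
On the way:
1. the pin, still held or pushed by the gripper, has its point through the mask and at least 10 mm down in the bed's hole (contact force between the fingers and pin above 0.5 N and z of pin in the frame of bed below 0.13 m and horizontal distance between pin and bed below 0.02 m), for 0.1 s.
At the end, for the whole second after the job is handed in: The pin is at rest in both holes, upright within 10 degrees, within 10 mm of the bed's hole axis, its flange within 6 mm of home; the mask is at rest, flat on the bed (within 6 mm and 5.7 degrees), the two hole centres within 8 mm of each other (z of pin in the frame of bed below 0.086 m and horizontal distance between pin and bed below 0.01 m and angle between pin's own z axis and vertical below 0.17 rad and horizontal distance between mask and bed below 0.008 m and z of mask in the frame of bed below 0.071 m and angle between mask's own z axis and vertical below 0.1 rad and linear speed of each of pin, mask below 0.02 m/s); the robot touches nothing.
It also fails if it takes over 43 s, if anything falls off the work surface, if the arm or the gripper's body presses on something with over 40 N, if the wrist force passes 120 N, or if a joint passes its speed limit or range.

## Working session

There is one attempt and no reset: what is moved stays moved. The work goes in short steps, Python scripts to look and compute and a tool call to move; the robot and the scene stay as the last step left them, time stands still between calls to the robot, and variables do not carry over. Pictures are saved under pics/ and viewed, and the job is handed in when it is done.

Besides the shell and the picture viewer there is one more tool, called as name(argument=value, ...), one argument or row to a line, values as JSON. servo_tool: Moves the arm, as the interface text tells. Its arguments: {"type":"object","properties":{"increments":{"type":"array","items":{"type":"object","properties":{"offset":{"type":"array","items":{"type":"number"}},"yaw":{"type":"number"}}}},"claw":{"type":"number"},"force":{"type":"number"}},"required":["increments"]}

```bash
mkdir -p pics; ls
python3 - <<'E'
from workcell import env
import numpy as np, cv2
s=env.get_state()
print({k:np.round(v,4) for k,v in s.items()})
for n in ("side","top"):
    im,d=env.read_camera(n)
    np.savez(f"pics/{n}0.npz",im=im,d=d)
    cv2.imwrite(f"pics/{n}0.png",im[:,:,::-1])
    m=env.camera_model(n); print(n,m, (d>0).mean())
E
```

```text
pics
{'clock': np.float64(0.0), 'joint_pos': array([-1.3276,  0.314 ,  0.045 ,  1.3036, -0.    ,  1.4312]), 'qvel': array([-0.0007,  0.0004, -0.0013,  0.0013, -0.0002,  0.0001]), 'tau': array([-3.20000e-03, -4.80623e+01,  2.98536e+01,  1.91000e-02,
       -3.00000e-04,  0.00000e+00]), 'tcp_pos': array([ 0.2146, -0.5329,  0.2304]), 'orientation': array([-0.1339, -0.6942, -0.1351,  0.6942]), 'wrist_force': array([ 0.0559, -0.7181,  0.9219]), 'ft_torque': array([ 0.0052, -0.0623, -0.0021]), 'finger_gap': np.float64(0.0854)}
side {'vertical_fov': 44.58958638806685, 'cx': 272.13757701628265, 'cy': 205.1973589380895, 'world_from_camera': array([[-0.93486778,  0.24716834, -0.25481375,  0.27964601],
       [-0.35495945, -0.66115504,  0.66096732,  0.59191435],
       [-0.0051012 ,  0.7083656 ,  0.70582728,  0.69912406],
       [ 0.        ,  0.        ,  0.        ,  1.        ]])} 0.9959353741496598
top {'vertical_fov': 56.213856156772366, 'cx': 286.11361044426997, 'cy': 216.40159714942027, 'world_from_camera': array([[-0.01322421,  0.99017355, -0.13921732,  0.39535322],
       [-0.99976114, -0.01067049,  0.01907388,  0.01460184],
       [ 0.01740094,  0.1394363 ,  0.99007814,  0.75873318],
       [ 0.        ,  0.        ,  0.        ,  1.        ]])} 0.9960119047619047
```

View pics/side0.png

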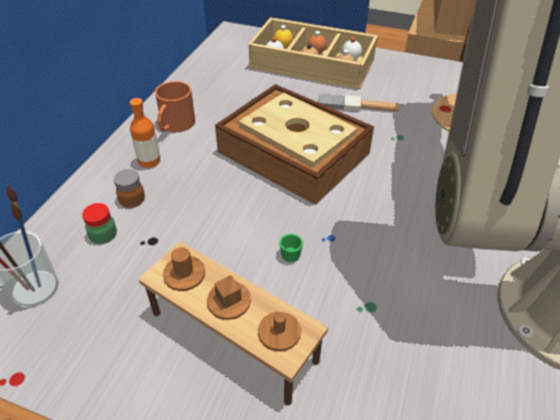

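View pics/top0.png

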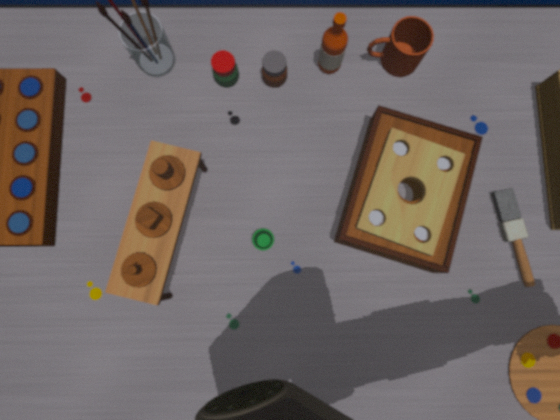

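The thick round handle is at side (181,262) and top (167,170), at the far-left end of the rack. The mask hole is at side (297,125) and top (411,190). Next I'll measure.

```bash
cat > h.py <<'E'
import numpy as np, cv2
from workcell import env
def cam(n):
    m=env.camera_model(n); f=210/np.tan(np.radians(m["vertical_fov"]/2)); return f,m["cx"],m["cy"],np.array(m["world_from_camera"])
def plane(n,px,z):
    f,cx,cy,T=cam(n); px=np.atleast_2d(np.asarray(px,float))
    d=np.c_[(px[:,0]-cx)/f,-(px[:,1]-cy)/f,-np.ones(len(px))]@T[:3,:3].T
    t=(z-T[2,3])/d[:,2]; return T[:3,3]+t[:,None]*d
def cloud(n,d):
    f,cx,cy,T=cam(n); v,u=np.mgrid[:420,:560]
    P=np.stack([(u-cx)/f*d,-(v-cy)/f*d,-d],-1)@T[:3,:3].T+T[:3,3]; P[d<=0]=np.nan; return P
def proj(n,P):
    f,cx,cy,T=cam(n); q=(np.atleast_2d(P)-T[:3,3])@T[:3,:3]; return np.c_[cx+f*q[:,0]/-q[:,2],cy-f*q[:,1]/-q[:,2]]
E
python3 - <<'E'
from h import *
for n,hb,mb in (("side",(140,230,225,300),(215,80,380,200)),("top",(135,140,205,200),(330,100,490,275))):
    z=np.load(f"pics/{n}0.npz"); im,d=z["im"],z["d"]; P=cloud(n,d)
    x0,y0,x1,y1=hb; Q=P[y0:y1,x0:x1].reshape(-1,3); Z=Q[:,2]
    print(n,"z hist",[(round(a*.005,3),int(c)) for a,c in zip(*np.unique(np.floor(Z[np.isfinite(Z)]/.005),return_counts=True))])
    x0,y0,x1,y1=mb; Z=P[y0:y1,x0:x1,2].ravel()
    print(n,"bed z",[(round(a*.005,3),int(c)) for a,c in zip(*np.unique(np.floor(Z[np.isfinite(Z)]/.005),return_counts=True))])
    # table z
    print("table",np.nanmedian(P[240:260,300:330,2] if n=="top" else P[230:250,200:240,2]))
    hsv=cv2.cvtColor(im,cv2.COLOR_RGB2HSV); 
    c={"side":[(181,262),(160,268),(150,285),(300,110),(297,125),(240,140),(280,92)],"top":[(163,167),(175,180),(155,150),(411,190),(390,240),(430,150),(375,150)]}[n]
    for u,v in c: print((u,v),hsv[v,u],np.round(P[v,u],3))
    cv2.imwrite(f"pics/{n}_pin.png",cv2.resize(im[hb[1]:hb[3],hb[0]:hb[2],::-1],None,fx=6,fy=6,interpolation=cv2.INTER_CUBIC))
    cv2.imwrite(f"pics/{n}_bed.png",cv2.resize(im[mb[1]:mb[3],mb[0]:mb[2],::-1],None,fx=3.4,fy=3.4,interpolation=cv2.INTER_CUBIC))
E
```

```text
side z hist [(np.float64(-0.005), 847), (np.float64(0.0), 1547), (np.float64(0.04), 6), (np.float64(0.045), 8), (np.float64(0.05), 17), (np.float64(0.055), 13), (np.float64(0.06), 15), (np.float64(0.065), 10), (np.float64(0.07), 4), (np.float64(0.075), 5), (np.float64(0.08), 31), (np.float64(0.085), 69), (np.float64(0.09), 1747), (np.float64(0.095), 393), (np.float64(0.1), 513), (np.float64(0.105), 45), (np.float64(0.11), 49), (np.float64(0.115), 58), (np.float64(0.12), 58), (np.float64(0.125), 106), (np.float64(0.13), 112), (np.float64(0.135), 127), (np.float64(0.14), 132)]
side bed z [(np.float64(-0.005), 2534), (np.float64(0.0), 4999), (np.float64(0.005), 412), (np.float64(0.01), 432), (np.float64(0.015), 732), (np.float64(0.02), 388), (np.float64(0.025), 288), (np.float64(0.03), 273), (np.float64(0.035), 308), (np.float64(0.04), 300), (np.float64(0.045), 322), (np.float64(0.05), 343), (np.float64(0.055), 306), (np.float64(0.06), 758), (np.float64(0.065), 1651), (np.float64(0.07), 1895), (np.float64(0.075), 1570), (np.float64(0.08), 2204)]
table 0.00042406986191573237
(181, 262) [
[... 1198 characters left out ...]
loat64(0.015), 95), (np.float64(0.02), 101), (np.float64(0.025), 101), (np.float64(0.03), 96), (np.float64(0.035), 96), (np.float64(0.04), 90), (np.float64(0.045), 95), (np.float64(0.05), 88), (np.float64(0.055), 90), (np.float64(0.06), 4246), (np.float64(0.065), 1391), (np.float64(0.07), 2649), (np.float64(0.075), 6337), (np.float64(0.08), 756)]
table -0.001172482094056293
(163, 167) [ 13 164 120] [0.565 0.2   0.14 ]
(175, 180) [ 13 164 123] [0.553 0.191 0.1  ]
(155, 150) [ 18 124 161] [0.609 0.229 0.091]
(411, 190) [11 36 79] [ 0.552 -0.248 -0.002]
(390, 240) [ 19 109 112] [ 0.448 -0.18   0.073]
(430, 150) [ 25 100 158] [ 0.609 -0.26   0.078]
(375, 150) [ 13 155 122] [ 0.614 -0.164  0.064]
```

View pics/top_bed.png

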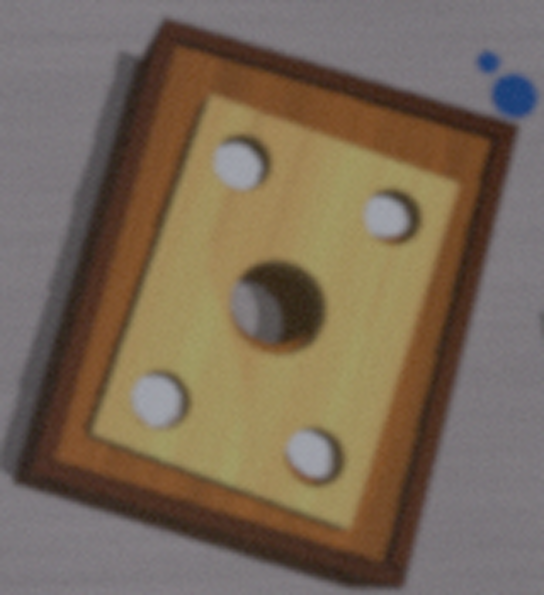

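View pics/side_bed.png

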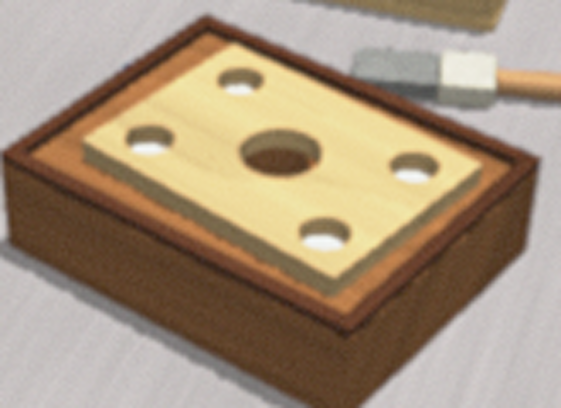

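View pics/top_pin.png

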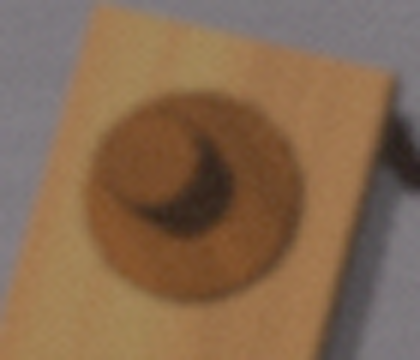

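View pics/side_pin.png

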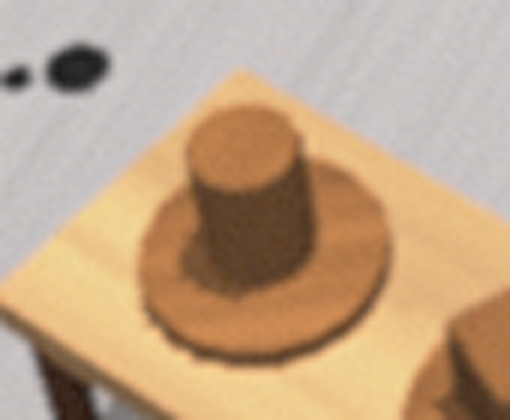

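The top view shows the hole's rim around (411,190), with table visible through the left of it. The batten outline is unobstructed in both views, and the pin's flange and handle top can be separated by height. I'll segment by height and colour and cast the contours onto planes.

```bash
cat > meas.py <<'E'
from h import *
def big(m,px=None):
    c,_=cv2.findContours(m.astype(np.uint8),cv2.RETR_EXTERNAL,cv2.CHAIN_APPROX_NONE); c=max(c,key=cv2.contourArea); return c[:,0,:].astype(np.float32)
def circ(Pxy):
    A=np.c_[2*Pxy,np.ones(len(Pxy))]; s=np.linalg.lstsq(A,(Pxy**2).sum(1),rcond=None)[0]; return s[:2],np.sqrt(s[2]+s[0]**2+s[1]**2)
def win(shape,b):
    w=np.zeros(shape,bool); w[b[1]:b[3],b[0]:b[2]]=1; return w
if __name__=="__main__":
  for n,hb,mb in (("side",(140,230,222,300),(205,75,385,205)),("top",(140,145,192,196),(325,95,490,280))):
    z=np.load(f"pics/{n}0.npz"); im,d=z["im"],z["d"]; P=cloud(n,d); Z=np.nan_to_num(P[...,2])
    hsv=cv2.cvtColor(im,cv2.COLOR_RGB2HSV).astype(int)
    wh=win(Z.shape,hb); wm=win(Z.shape,mb)
    near=np.hypot(P[...,0]-.562,P[...,1]-.205)<.03
    top=big(wh&(Z>.134)&near); e=cv2.fitEllipse(top); c,r=circ(plane(n,top,.140)[:,:2])
    print(n,"handle top n",len(top),"ellc->",plane(n,e[0],.140)[0,:2].round(4),"circle",c.round(4),r.round(4))
    # handle top face pts median
    q=P[wh&(Z>.134)&near]; print("  cloud mean",q.mean(0).round(4))
    fl=wh&(Z<.106)&(Z>.085)&(hsv[...,1]>138)&(hsv[...,2]<235); fl=cv2.morphologyEx((fl|(wh&(Z>.106))).astype(np.uint8),cv2.MORPH_OPEN,np.ones((3,3)))
    # flange edge pts: contour minus handle zone
    k=big(fl); W=plane(n,k,.100)[:,:2]; 
    for _ in range(6):
        c,r=circ(W); ok=abs(np.hypot(*(W-c).T)-r)<.003; W=W[ok] if ok.sum()>20 else W
    print("  flange",c.round(4),r.round(4),len(W),len(k))
    # bed outline
    b=big(cv2.morphologyEx((wm&(Z>(.055 if n=="top" else .066))).astype(np.uint8),cv2.MORPH_CLOSE,np.ones((5,5))))
    R=cv2.minAreaRect(plane(n,b,.073)[:,:2].astype(np.float32)*1000); print("  bed rect mm",np.round(R[0],1),np.round(R[1],1),round(R[2],2))
    # mask plate
    m=wm&(hsv[...,0]>=19)&(hsv[...,0]<=35)&(hsv[...,1]>50)&(hsv[...,1]<130)&(Z>.066)
    m=cv2.morphologyEx(m.astype(np.uint8),cv2.MORPH_OPEN,np.ones((3,3)))
    o=big(m); R=cv2.minAreaRect(plane(n,o,.080)[:,:2].astype(np.float32)*1000); print("  mask rect mm",np.round(R[0],1),np.round(R[1],1),round(R[2],2))
    cs,h=cv2.findContours(m,cv2.RETR_CCOMP,cv2.CHAIN_APPROX_NONE)
    for c0,hh in zip(cs,h[0]):
        if hh[3]>=0 and cv2.contourArea(c0)>40:
            k=c0[:,0].astype(float); c,r=circ(plane(n,k,.080)[:,:2]); print("   hole",cv2.fitEllipse(c0)[0],c.round(4),r.round(4))
    v=im.copy(); 
    for k,col in((top,(255,0,0)),(b,(0,255,0)),(o,(0,0,255))): cv2.polylines(v,[k.astype(int)],True,col)
    cv2.drawContours(v,cs,-1,(255,0,255)); kk=big(fl); cv2.polylines(v,[kk.astype(int)],True,(0,255,255))
    cv2.imwrite(f"pics/{n}_seg.png",v[:,:,::-1])
E
python3 meas.py
```

```text
side handle top n 51 ellc-> [0.5668 0.2076] circle [0.5669 0.2074] 0.0141
  cloud mean [0.567  0.2073 0.1396]
  flange [0.5713 0.2022] 0.0329 41 121
  bed rect mm [ 544.5 -222.8] [207.8 265.2] 71.85
  mask rect mm [ 537.7 -219.2] [148.7 200.4] 69.98
   hole (309.86810302734375, 148.68495178222656) [ 0.4898 -0.1576] 0.0152
   hole (336.036376953125, 129.07763671875) [ 0.4596 -0.2359] 0.0154
   hole (297.8462829589844, 125.24857330322266) [ 0.5358 -0.2216] 0.0253
   hole (258.7173767089844, 120.47962951660156) [ 0.6167 -0.2088] 0.0171
   hole (284.6954345703125, 103.52587890625) [ 0.5874 -0.2854] 0.0168
top handle top n 47 ellc-> [0.5663 0.2043] circle [0.5663 0.2043] 0.0132
  cloud mean [0.5667 0.2048 0.1385]
  flange [0.5665 0.2054] 0.0295 102 104
  bed rect mm [ 543.3 -224.2] [201.2 261.1] 71.88
  mask rect mm [ 535.6 -219.8] [140.3 196. ] 68.95
   hole (421.3487854003906, 233.96937561035156) [ 0.4574 -0.2338] 0.0151
   hole (376.213134765625, 217.3690643310547) [ 0.4874 -0.1562] 0.0152
   hole (409.1402282714844, 189.00697326660156) [ 0.5387 -0.2164] 0.0279
   hole (443.8651428222656, 163.72628784179688) [ 0.5829 -0.282 ] 0.0148
```

Both views agree to about 2 mm. The pin is at about (0.5665, 0.2055), the bed hole at (0.544, -0.2235) and the mask hole at (0.536, -0.220). Before moving I'll check the segmentation and the tool axes.

View pics/top_seg.png

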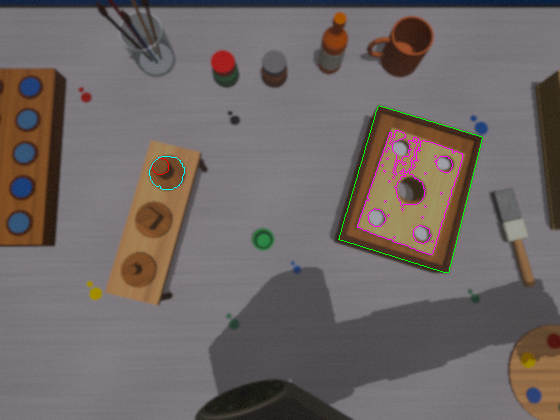

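```bash
cat > go.py <<'E'
import sys, numpy as np
from workcell import env
from scipy.spatial.transform import Rotation as R
# usage go.py x y z [jawdir deg]: offsets in tool axes (cm) from measured pose
s=env.get_state(); q=s["orientation"]; M=R.from_quat([q[1],q[2],q[3],q[0]]).as_matrix()
print("clock",round(float(s["clock"]),2),"tcp",s["tcp_pos"].round(4),"gap",round(float(s["finger_gap"]),4),"F",s["wrist_force"].round(1),"j",s["joint_pos"].round(2))
print("axes",M.round(3).tolist())
if len(sys.argv)>3:
    print("offset cm",((np.array(list(map(float,sys.argv[1:4])))-s["tcp_pos"])@M*100).round(2))
    ja=np.degrees(np.arctan2(M[1,1],M[0,1])); print("jaw dir deg",round(ja,1))
E
python3 go.py 0.5665 0.2055 0.231
```

```text
clock 0.1 tcp [ 0.2146 -0.533   0.2305] gap 0.0851 F [ 0.3 -0.6 -0.4] j [-1.33  0.31  0.05  1.3  -0.    1.43]
axes [[-0.0, 0.374, -0.928], [0.002, -0.928, -0.374], [-1.0, -0.002, -0.0]]
offset cm [ 5.000e-02 -5.536e+01 -6.022e+01]
jaw dir deg -68.1
```

servo_tool(
  increments=[
    {"offset": [0, -3.3, -3.6], "yaw": -6},
    {"offset": [0, -6.6, -7.2], "yaw": -12},
    {"offset": [0, -9.9, -10.8], "yaw": -18},
    {"offset": [0, -13.2, -14.4], "yaw": -24},
    {"offset": [0, -16.5, -18], "yaw": -30},
    {"offset": [0, -19.8, -21.6], "yaw": -36},
    {"offset": [0, -23.1, -25.2], "yaw": -42},
    {"offset": [0, -26.4, -28.8], "yaw": -48},
  ],
  claw=1.0,
  force=60,
)

```text
clock: 0.9
tcp_pos: [0.3835, -0.179, 0.2311]
orientation: [-0.406, -0.579, -0.406, 0.579]
wrist_force: [1.1, -0.0, -0.0]
finger_gap: 0.0853
```

```bash
python3 go.py 0.5665 0.2055 0.231
```

```text
clock 0.9 tcp [ 0.3835 -0.179   0.2311] gap 0.0853 F [ 1.1 -0.  -0. ] j [-0.63  0.02 -0.31  1.24  0.    1.29]
axes [[-0.0, 0.941, -0.34], [0.0, -0.34, -0.941], [-1.0, -0.0, -0.0]]
offset cm [ 1.000e-02  4.150e+00 -4.238e+01]
jaw dir deg -19.8
```

servo_tool(
  increments=[
    {"offset": [0, 0.48, -4.9], "yaw": -6},
    {"offset": [0, 0.96, -9.8], "yaw": -12},
    {"offset": [0, 1.44, -14.7], "yaw": -18},
    {"offset": [0, 1.92, -19.6], "yaw": -24},
    {"offset": [0, 2.4, -24.5], "yaw": -30},
    {"offset": [0, 2.88, -29.4], "yaw": -36},
    {"offset": [0, 3.36, -34.3], "yaw": -42},
    {"offset": [0, 3.84, -39.2], "yaw": -48},
  ],
)

```text
clock: 1.7
tcp_pos: [0.5542, 0.1762, 0.2308]
orientation: [0.607, 0.363, 0.607, -0.363]
wrist_force: [0.9, -1.6, 0.4]
finger_gap: 0.085
```

```bash
python3 go.py 0.5665 0.2055 0.107
```

```text
clock 1.7 tcp [0.5542 0.1762 0.2308] gap 0.085 F [ 0.9 -1.6  0.4] j [ 0.17  0.33  0.06  1.31 -0.    1.25]
axes [[-0.0, 0.881, 0.473], [-0.0, 0.473, -0.881], [-1.0, -0.001, 0.0]]
offset cm [12.38  2.48 -2.  ]
jaw dir deg 28.2
```

servo_tool(
  increments=[
    {"offset": [0, 1.2, -1], "yaw": 0},
    {"offset": [0, 2.5, -2], "yaw": 0},
    {"offset": [2, 2.5, -2], "yaw": 0},
    {"offset": [4, 2.5, -2], "yaw": 0},
    {"offset": [6, 2.5, -2], "yaw": 0},
    {"offset": [7, 2.5, -2], "yaw": 0},
    {"offset": [7, 2.5, -2], "yaw": 0},
    {"offset": [7, 2.5, -2], "yaw": 0},
  ],
)

```text
clock: 2.5
tcp_pos: [0.5667, 0.2032, 0.1617]
orientation: [0.606, 0.365, 0.606, -0.365]
wrist_force: [-0.2, 0.4, -0.0]
finger_gap: 0.0857
```

```bash
python3 go.py 0.5665 0.2055 0.107
python3 - <<'E'
from h import *
for n in ("side","top"):
    im,d=env.read_camera(n); cv2.imwrite(f"pics/{n}1.png",im[:,:,::-1])
a=cv2.imread("pics/side1.png")[180:380,100:340]; b=cv2.imread("pics/top1.png")[100:300,60:300]
cv2.imwrite("pics/pre.png",cv2.resize(np.hstack([a,b]),None,fx=1.6,fy=1.6))
E
```

```text
clock 2.5 tcp [0.5667 0.2032 0.1617] gap 0.0857 F [-0.2  0.4 -0. ] j [ 0.21  0.39 -0.01  1.17 -0.    1.29]
axes [[0.0, 0.884, 0.468], [-0.0, 0.468, -0.884], [-1.0, 0.0, 0.0]]
offset cm [ 5.47  0.09 -0.22]
jaw dir deg 27.9
```

View pics/pre.png

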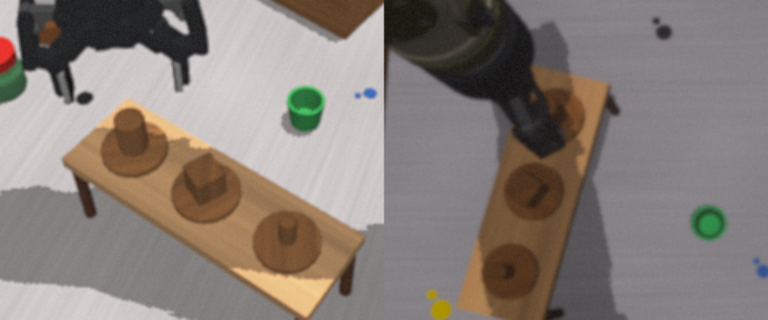

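servo_tool(
  increments=[
    {"offset": [1, 0.1, -0.2], "yaw": 0},
    {"offset": [2.5, 0.1, -0.2], "yaw": 0},
    {"offset": [4, 0.1, -0.2], "yaw": 0},
    {"offset": [5, 0.1, -0.2], "yaw": 0},
    {"offset": [5.4, 0.1, -0.2], "yaw": 0},
    {"offset": [5.4, 0.1, -0.2], "yaw": 0},
    {"offset": [5.4, 0.1, -0.2], "yaw": 0},
    {"offset": [5.4, 0.1, -0.2], "yaw": 0},
  ],
)

```text
clock: 3.4
tcp_pos: [0.5672, 0.2058, 0.108]
orientation: [0.606, 0.365, 0.606, -0.364]
wrist_force: [-0.5, 0.2, -0.1]
finger_gap: 0.0856
```

servo_tool(
  increments=[
    {"offset": [0, 0, 0], "yaw": 0},
    {"offset": [0, 0, 0], "yaw": 0},
    {"offset": [0, 0, 0], "yaw": 0},
    {"offset": [0, 0, 0], "yaw": 0},
    {"offset": [0, 0, 0], "yaw": 0},
    {"offset": [0, 0, 0], "yaw": 0},
    {"offset": [0, 0, 0], "yaw": 0},
    {"offset": [0, 0, 0], "yaw": 0},
  ],
  claw=0,
  force=60,
)

```text
clock: 4.2
tcp_pos: [0.5668, 0.2057, 0.1076]
orientation: [0.606, 0.365, 0.606, -0.364]
wrist_force: [-0.5, 0.6, 3.7]
finger_gap: 0.0267
```

```bash
python3 go.py 0.5665 0.2055 0.107
python3 - <<'E'
from h import *
im,d=env.read_camera("side"); cv2.imwrite("pics/grip.png",cv2.resize(im[180:380,80:340,::-1],None,fx=2.5,fy=2.5))
E
```

```text
clock 4.2 tcp [0.5668 0.2057 0.1076] gap 0.0267 F [-0.5  0.6  3.7] j [ 0.22  0.43 -0.1   1.05 -0.    1.3 ]
axes [[0.001, 0.884, 0.468], [0.0, 0.468, -0.884], [-1.0, 0.001, 0.0]]
offset cm [ 0.06 -0.04  0.  ]
jaw dir deg 27.9
```

View pics/grip.png

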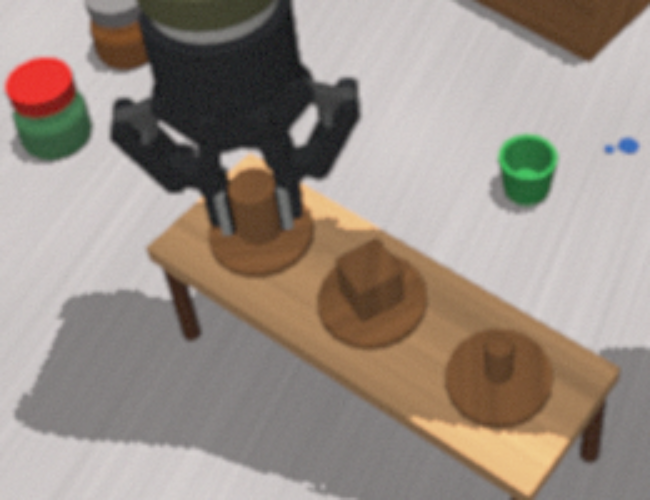

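The pin's handle sits between the pads at the left end of the rack, and the gap reads 27 mm against a 28 mm handle. Lifting.

servo_tool(
  increments=[
    {"offset": [-1, 0, 0], "yaw": 0},
    {"offset": [-3, 0, 0], "yaw": 0},
    {"offset": [-5, 0, 0], "yaw": 0},
    {"offset": [-7.5, 0, 0], "yaw": 0},
    {"offset": [-10, 0, 0], "yaw": 0},
    {"offset": [-12.5, 0, 0], "yaw": 0},
    {"offset": [-14, 0, 0], "yaw": 0},
    {"offset": [-14.5, 0, 0], "yaw": 0},
  ],
  claw=0,
  force=90,
)

```text
clock: 5.05
tcp_pos: [0.5671, 0.2058, 0.2542]
orientation: [0.607, 0.365, 0.605, -0.364]
wrist_force: [0.3, 0.8, -2.4]
finger_gap: 0.0259
```

```bash
python3 go.py 0.5435 -0.223 0.252
```

```text
clock 5.05 tcp [0.5671 0.2058 0.2542] gap 0.0259 F [ 0.3  0.8 -2.4] j [ 0.22  0.36  0.17  1.38 -0.    1.3 ]
axes [[0.002, 0.883, 0.468], [0.0, 0.468, -0.883], [-1.0, 0.002, 0.001]]
offset cm [  0.2  -22.17  36.78]
jaw dir deg 27.9
```

servo_tool(
  increments=[
    {"offset": [0, -1, 1.7], "yaw": 0},
    {"offset": [0, -3, 5], "yaw": 0},
    {"offset": [0, -5, 8.3], "yaw": 0},
    {"offset": [0, -7, 11.6], "yaw": 0},
    {"offset": [0, -9, 14.9], "yaw": 0},
    {"offset": [0, -11, 18.2], "yaw": 0},
    {"offset": [0, -13, 21.6], "yaw": 0},
    {"offset": [0, -15, 24.9], "yaw": 0},
  ],
)

```text
clock: 5.85
tcp_pos: [0.5497, -0.0859, 0.2512]
orientation: [0.605, 0.364, 0.607, -0.365]
wrist_force: [0.4, 0.3, -1.5]
finger_gap: 0.0259
```

servo_tool(
  increments=[
    {"offset": [0, -1.6, 2.7], "yaw": 0},
    {"offset": [0, -3.2, 5.3], "yaw": 0},
    {"offset": [0, -4.8, 8], "yaw": 0},
    {"offset": [0, -6, 10], "yaw": 0},
    {"offset": [0, -6.8, 11.3], "yaw": 0},
    {"offset": [0, -7.2, 11.9], "yaw": 0},
    {"offset": [0, -7.2, 11.9], "yaw": 0},
    {"offset": [0, -7.2, 11.9], "yaw": 0},
  ],
)

```text
clock: 6.65
tcp_pos: [0.5428, -0.2225, 0.2521]
orientation: [0.606, 0.364, 0.606, -0.364]
wrist_force: [-0.7, 0.2, -1.9]
finger_gap: 0.0261
```

```bash
python3 go.py 0.5435 -0.223 0.180
python3 - <<'E'
from h import *
for n in ("side","top"):
    im,d=env.read_camera(n); np.savez(f"pics/{n}2.npz",im=im,d=d); cv2.imwrite(f"pics/{n}2.png",im[:,:,::-1])
a=cv2.imread("pics/side2.png")[20:220,180:420]; b=cv2.imread("pics/top2.png")[90:290,320:560]
cv2.imwrite("pics/over.png",cv2.resize(np.hstack([a,b]),None,fx=1.6,fy=1.6,interpolation=cv2.INTER_CUBIC))
E
```

```text
clock 6.65 tcp [ 0.5428 -0.2225  0.2521] gap 0.0261 F [-0.7  0.2 -1.9] j [-0.53  0.33  0.12  1.36  0.    0.56]
axes [[-0.0, 0.883, 0.469], [0.001, 0.469, -0.883], [-1.0, -0.0, -0.001]]
offset cm [7.21 0.04 0.09]
jaw dir deg 28.0
```

View pics/over.png

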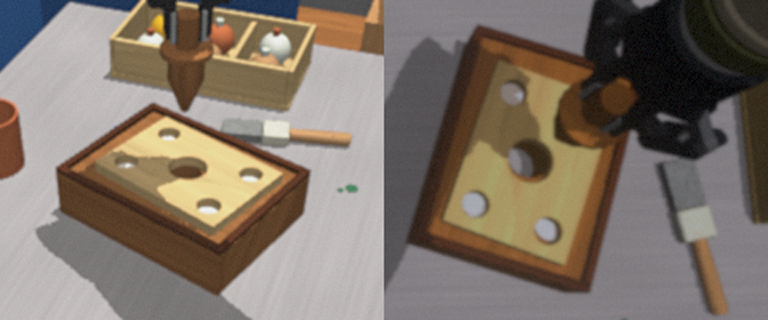

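Run:
```python
from h import *
print("tip",proj("side",[.5428,-.2225,.1615]),"flange ctr",proj("side",[.5428,-.2225,.2365]), "hole bed80", proj("side",[.5437,-.2235,.08]))
z=np.load("pics/side2.npz"); P=cloud("side",z["d"])
w=np.zeros(P.shape[:2],bool); w[30:95,260:330]=1
near=w&(np.hypot(P[...,0]-.5428,P[...,1]+.2225)<.04)&(P[...,2]>.15)&(P[...,2]<.25)
v,u=np.nonzero(near)
for r in range(v.min(),v.max()+1,3): 
    s=u[v==r]; print(r,s.min(),s.max(),(s.min()+s.max())/2, np.nanmin(P[r,s,2]).round(3))
im=z["im"][25:130,250:345,::-1]; cv2.imwrite("pics/tip.png",cv2.resize(im,None,fx=5,fy=5,interpolation=cv2.INTER_CUBIC))
```

```text
tip [[295.96262778  89.39992681]] flange ctr [[297.10576644  53.62313694]] hole bed80 [[294.5938723  123.79274369]]
44 309 309 309.0 0.245
47 281 312 296.5 0.244
50 280 313 296.5 0.243
53 280 313 296.5 0.24
56 282 312 297.0 0.239
59 285 308 296.5 0.226
62 285 307 296.0 0.221
65 285 307 296.0 0.216
68 285 307 296.0 0.209
71 286 306 296.0 0.207
74 287 305 296.0 0.197
77 288 303 295.5 0.19
80 289 302 295.5 0.184
83 291 300 295.5 0.179
86 292 299 295.5 0.17
89 293 297 295.0 0.164
```

View pics/tip.png

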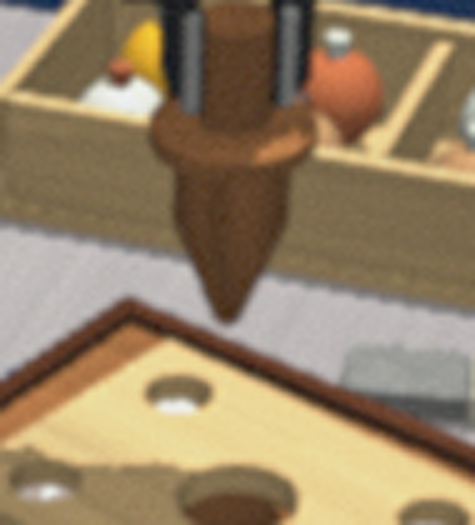

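The tip was predicted at (296, 89.4) and appears at about (295, 90), so the pin is upright and on the TCP axis. Lowering.

servo_tool(
  increments=[
    {"offset": [1.5, 0, 0.1], "yaw": 0},
    {"offset": [3.5, 0, 0.1], "yaw": 0},
    {"offset": [5.5, 0, 0.1], "yaw": 0},
    {"offset": [7, 0, 0.1], "yaw": 0},
    {"offset": [8, 0, 0.1], "yaw": 0},
    {"offset": [9, 0, 0.1], "yaw": 0},
    {"offset": [10, 0, 0.1], "yaw": 0},
    {"offset": [10.5, 0, 0.1], "yaw": 0},
  ],
)

```text
clock: 7.55
tcp_pos: [0.5431, -0.224, 0.1465]
orientation: [0.606, 0.364, 0.606, -0.364]
wrist_force: [-0.1, -0.8, -2.1]
finger_gap: 0.0257
```

servo_tool(
  increments=[
    {"offset": [0.4, 0, 0], "yaw": 0},
    {"offset": [0.8, 0, 0], "yaw": 0},
    {"offset": [1.2, 0, 0], "yaw": 0},
    {"offset": [1.6, 0, 0], "yaw": 0},
    {"offset": [2, 0, 0], "yaw": 0},
    {"offset": [2.4, 0, 0], "yaw": 0},
    {"offset": [2.8, 0, 0], "yaw": 0},
    {"offset": [3.2, 0, 0], "yaw": 0},
  ],
)

```text
clock: 8.35
tcp_pos: [0.5432, -0.2243, 0.1149]
orientation: [0.606, 0.365, 0.606, -0.365]
wrist_force: [-2.0, 0.6, -0.1]
finger_gap: 0.026
```

```bash
python3 go.py 0.5435 -0.223 0.0956
python3 - <<'E'
from h import *
for n in ("side","top"):
    im,d=env.read_camera(n); cv2.imwrite(f"pics/{n}3.png",im[:,:,::-1])
a=cv2.imread("pics/side3.png")[20:220,180:420]; b=cv2.imread("pics/top3.png")[90:290,320:560]
cv2.imwrite("pics/down.png",cv2.resize(np.hstack([a,b]),None,fx=1.6,fy=1.6,interpolation=cv2.INTER_CUBIC))
E
```

```text
clock 8.35 tcp [ 0.5432 -0.2243  0.1149] gap 0.026 F [-2.   0.6 -0.1] j [-0.53  0.4  -0.13  1.05 -0.    0.56]
axes [[-0.0, 0.884, 0.468], [0.0, 0.468, -0.884], [-1.0, -0.0, -0.0]]
offset cm [ 1.93  0.09 -0.1 ]
jaw dir deg 27.9
```

View pics/down.png

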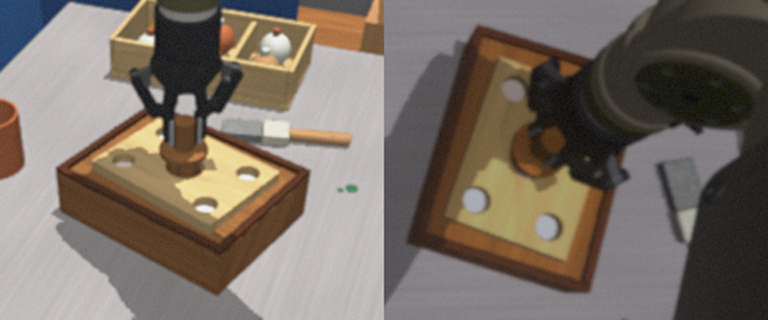

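The taper is through the mask with little force. I'll drive the last 19 mm.

servo_tool(
  increments=[
    {"offset": [0.4, 0, 0], "yaw": 0},
    {"offset": [0.8, 0, 0], "yaw": 0},
    {"offset": [1.2, 0, 0], "yaw": 0},
    {"offset": [1.5, 0, 0], "yaw": 0},
    {"offset": [1.7, 0, 0], "yaw": 0},
    {"offset": [1.8, 0, 0], "yaw": 0},
    {"offset": [1.85, 0, 0], "yaw": 0},
    {"offset": [1.9, 0, 0], "yaw": 0},
  ],
)

```text
clock: 9.25
tcp_pos: [0.5434, -0.2244, 0.0964]
orientation: [0.606, 0.365, 0.606, -0.365]
wrist_force: [-0.4, -0.7, -2.0]
finger_gap: 0.0261
```

```bash
python3 go.py 0.5435 -0.223 0.0956
python3 - <<'E'
from h import *
im,d=env.read_camera("side"); cv2.imwrite("pics/home.png",cv2.resize(im[60:200,200:390,::-1],None,fx=4,fy=4,interpolation=cv2.INTER_CUBIC))
E
```

```text
clock 9.25 tcp [ 0.5434 -0.2244  0.0964] gap 0.0261 F [-0.4 -0.7 -2. ] j [-0.53  0.41 -0.15  1.01 -0.    0.56]
axes [[0.0, 0.883, 0.468], [-0.0, 0.468, -0.883], [-1.0, 0.0, 0.0]]
offset cm [ 0.08  0.07 -0.12]
jaw dir deg 27.9
```

View pics/home.png

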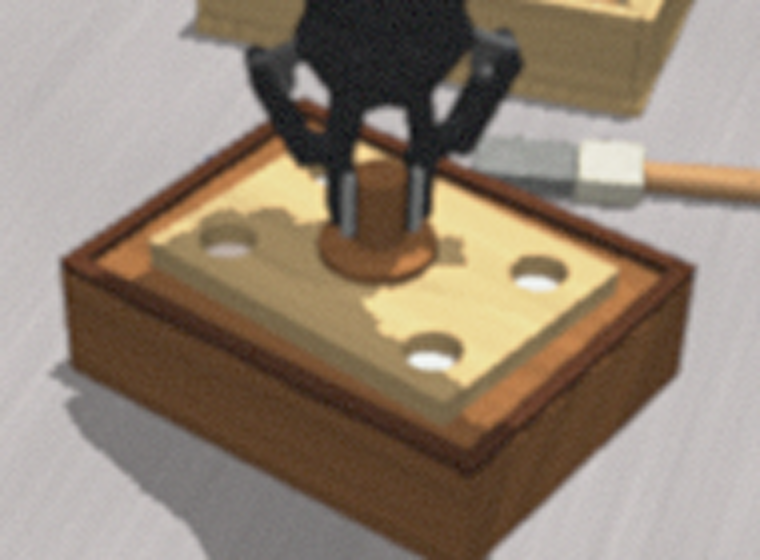

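The wrist still carries the pin's weight, so the flange hasn't quite reached the mask. Pressing slightly further.

servo_tool(
  increments=[
    {"offset": [0.05, 0, 0], "yaw": 0},
    {"offset": [0.1, 0, 0], "yaw": 0},
    {"offset": [0.13, 0, 0], "yaw": 0},
    {"offset": [0.16, 0, 0], "yaw": 0},
    {"offset": [0.18, 0, 0], "yaw": 0},
    {"offset": [0.2, 0, 0], "yaw": 0},
    {"offset": [0.2, 0, 0], "yaw": 0},
    {"offset": [0.2, 0, 0], "yaw": 0},
  ],
)

```text
clock: 10.1
tcp_pos: [0.5434, -0.2245, 0.0957]
orientation: [0.606, 0.364, 0.605, -0.365]
wrist_force: [-2.4, 1.3, 8.5]
finger_gap: 0.0261
```

The upward reaction is 8.5 N, so the flange is seated. Releasing and retracting.

servo_tool(
  increments=[
    {"offset": [0, 0, 0], "yaw": 0},
    {"offset": [0, 0, 0], "yaw": 0},
    {"offset": [0, 0, 0], "yaw": 0},
    {"offset": [0, 0, 0], "yaw": 0},
    {"offset": [0, 0, 0], "yaw": 0},
    {"offset": [0, 0, 0], "yaw": 0},
    {"offset": [0, 0, 0], "yaw": 0},
    {"offset": [0, 0, 0], "yaw": 0},
  ],
  claw=1,
)

```text
clock: 10.9
tcp_pos: [0.5433, -0.2244, 0.0943]
orientation: [0.606, 0.365, 0.606, -0.365]
wrist_force: [0.1, -0.5, -1.0]
finger_gap: 0.0855
```

servo_tool(
  increments=[
    {"offset": [-0.5, 0, 0], "yaw": 0},
    {"offset": [-1.5, 0, 0], "yaw": 0},
    {"offset": [-3, 0, 0], "yaw": 0},
    {"offset": [-5, 0, 0], "yaw": 0},
    {"offset": [-7.5, 0, 0], "yaw": 0},
    {"offset": [-10, 0, 0], "yaw": 0},
    {"offset": [-12, 0, 0], "yaw": 0},
    {"offset": [-13, 0, 0], "yaw": 0},
  ],
)

```text
clock: 11.7
tcp_pos: [0.5442, -0.2249, 0.2275]
orientation: [0.607, 0.365, 0.604, -0.365]
wrist_force: [0.3, 0.7, -0.2]
finger_gap: 0.0854
```

```bash
python3 go.py
python3 - <<'E'
from h import *
from meas import big,circ,win
n="side"; im,d=env.read_camera(n); cv2.imwrite("pics/end.png",cv2.resize(im[60:200,200:390,::-1],None,fx=4,fy=4,interpolation=cv2.INTER_CUBIC))
im2,d2=env.read_camera("top"); cv2.imwrite("pics/endtop.png",im2[:,:,::-1])
P=cloud(n,d); Z=np.nan_to_num(P[...,2]); w=win(Z.shape,(205,75,385,205))
h=w&(np.hypot(P[...,0]-.5437,P[...,1]+.2235)<.03)&(Z>.122)&(Z<.14)
print("handle top mean",P[h].mean(0).round(4),h.sum(), "zmed",np.median(P[h][:,2]).round(4))
r=np.hypot(P[...,0]-.5437,P[...,1]+.2235); f=w&(r<.03)&(r>.018)&(Z<.1); print("flange z (home .088)",np.median(Z[f]).round(4))
hsv=cv2.cvtColor(im,cv2.COLOR_RGB2HSV).astype(int)
m=w&(hsv[...,0]>=19)&(hsv[...,0]<=35)&(hsv[...,1]>50)&(hsv[...,1]<130)&(Z>.066)
print("mask z",np.median(Z[m]).round(4))
m=cv2.morphologyEx(m.astype(np.uint8),cv2.MORPH_OPEN,np.ones((3,3)))
R=cv2.minAreaRect(plane(n,big(m),.080)[:,:2].astype(np.float32)*1000); print("mask rect",R)
cs,hh=cv2.findContours(m,cv2.RETR_CCOMP,cv2.CHAIN_APPROX_NONE)
for c0,q in zip(cs,hh[0]):
    if q[3]>=0 and cv2.contourArea(c0)>40:
        c,rr=circ(plane(n,c0[:,0].astype(float),.080)[:,:2]); print("hole",c.round(4),rr.round(4))
E
```

```text
clock 11.7 tcp [ 0.5442 -0.2249  0.2275] gap 0.0854 F [ 0.3  0.7 -0.2] j [-0.53  0.34  0.07  1.3  -0.    0.56]
axes [[0.004, 0.883, 0.468], [-0.002, 0.468, -0.883], [-1.0, 0.002, 0.004]]
handle top mean [ 0.5441 -0.2214  0.1273] 116 zmed 0.1279
flange z (home .088) 0.0878
mask z 0.0802
mask rect ((512.4337768554688, -207.5303955078125), (148.7025146484375, 137.77146911621094), 68.9836196899414)
hole [ 0.4956 -0.1593] 0.0158
hole [ 0.465  -0.2392] 0.0168
```

View pics/end.png

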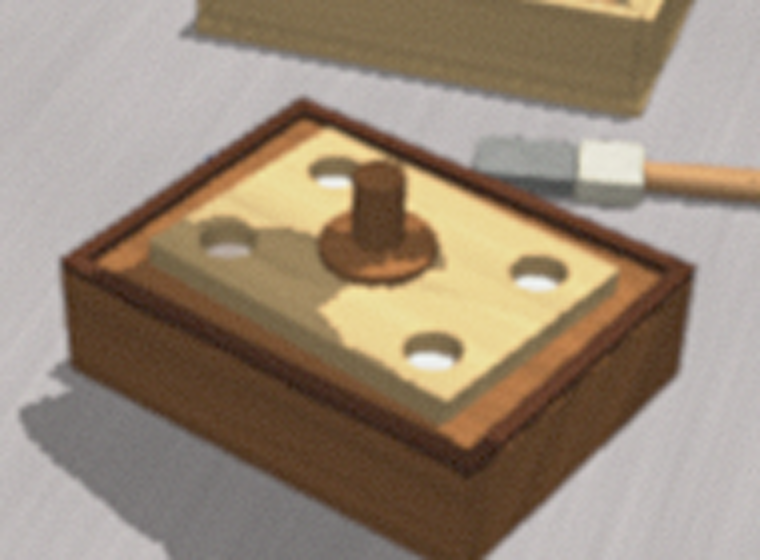

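The view shows the pin upright with its flange flat on the mask: handle top z is 0.128 and flange top 0.088, as expected at home. The mask windows have shifted about 6 mm towards the bed axis. Handing in.

Run:
```python
from workcell import env
print(env.hand_in())
```

```text
the job is handed in; nothing more can be done
None
```

The tapered pin is home in the bed through the mask's middle hole, and I handed the job in at about 11.8 s. I took it from the rack by its round handle and kept hold of it all the way down. I let go only once the flange was seated, with 8.5 N pushing back on the wrist.

Last checks, from the side camera:
- **Pin:** it stands upright with the handle top at z = 0.128 m and the flange top at 0.088 m, both the expected home heights. Its axis is within about 2 mm of the bed's hole axis.
- **Mask:** it lies flat, with its top at 0.080 m. The two windows I could measure moved about 6 mm towards the bed axis. That puts its big hole roughly 2 mm from the bed's hole, inferred because the pin now covers the hole.
- **Arm:** it is open and well above the pin, touching nothing.

Two measurements did not work or did not agree:
- **Final mask outline fit:** this failed because shadow cut it off, so I relied on the windows instead.
- **Cameras:** in the first measurements the two views differed by 1 to 3 mm on pin, bed and mask. The side view's fit of the flange was about 5 mm off, so I did not use it. The top view's fit of the big hole was also slightly off (radius 28 mm instead of 25 mm).

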